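Unstack the sharpening stones into their holders

TASK

The four sharpening stones are stacked in one pile. Take the pile apart and lay each stone in the wooden holder made to its size, lying flat on the floor of the recess and right side up as it lay in the pile, so that the bench is ready for sharpening chisels.

Things in the scene. Friction and masses are not known exactly. Their poses are not given: they have to be found in the camera images.
- large_stone: the largest sharpening stone, two-layered and pale, at the bottom of the stack: a plain rectangular bar 48 mm wide (x), 150 mm long (y), 24 mm high (z), loose. Origin: centre of its underside; z up.
- medium_stone: the second largest sharpening stone, two grey layers, directly on the largest: a plain rectangular bar 40 mm wide (x), 115 mm long (y), 22 mm high (z), loose. Origin: centre of its underside; z up.
- small_stone: the third largest sharpening stone, grey over brown, directly on the second: a plain rectangular bar 30 mm wide (x), 85 mm long (y), 20 mm high (z), loose. Origin: centre of its underside; z up.
- slip_stone: the smallest sharpening stone, white, on top of the stack: a plain rectangular bar 24 mm wide (x), 58 mm long (y), 20 mm high (z), loose. Origin: centre of its underside; z up.
- large_holder: wooden holder for the large stone, fixed; the holders differ only in size and stand in any order. Outside 84 x 186 mm (x, y), recess 64 x 166 mm: 8 mm of play round a centred stone. Cork recess floor 8 mm and rim 13 mm above the origin (recess 5 mm deep), walls 10 mm thick. Origin: centre of the underside; y along its length, z up.
- medium_holder: wooden holder for the medium stone, fixed; the holders differ only in size and stand in any order. Outside 76 x 151 mm (x, y), recess 56 x 131 mm: 8 mm of play round a centred stone. Cork recess floor 8 mm and rim 13 mm above the origin (recess 5 mm deep), walls 10 mm thick. Origin: centre of the underside; y along its length, z up.
- small_holder: wooden holder for the small stone, fixed; the holders differ only in size and stand in any order. Outside 66 x 121 mm (x, y), recess 46 x 101 mm: 8 mm of play round a centred stone. Cork recess floor 8 mm and rim 13 mm above the origin (recess 5 mm deep), walls 10 mm thick. Origin: centre of the underside; y along its length, z up.
- slip_holder: wooden holder for the smallest stone, fixed; the holders differ only in size and stand in any order. Outside 60 x 94 mm (x, y), recess 40 x 74 mm: 8 mm of play round a centred stone. Cork recess floor 8 mm and rim 13 mm above the origin (recess 5 mm deep), walls 10 mm thick. Origin: centre of the underside; y along its length, z up.
There are look-alikes about, which are no part of the job. What is shaped like the large_stone but blue or green is not meant.

How it is judged (in metres and radians):
At the end, for the whole second after the job is handed in: Each of the four stones lies in the recess of the holder of its own size: centre within 13 mm of the holder's centre, underside within 3 mm of the recess floor, upright within 0.06 rad, its length along the holder's within 0.35 rad, and at rest (under 0.02 m/s) (horizontal distance between large_stone and large_holder below 0.013 m and z of large_stone in the frame of large_holder between 0.005 and 0.011 m and angle between the y axis of large_stone and the y axis of large_holder, either way round below 0.35 rad and angle between each of large_stone, medium_stone, small_stone, slip_stone's own z axis and vertical below 0.06 rad and linear speed of each of large_stone, medium_stone, small_stone, slip_stone below 0.02 m/s and horizontal distance between medium_stone and medium_holder below 0.013 m and z of medium_stone in the frame of medium_holder between 0.005 and 0.011 m and angle between the y axis of medium_stone and the y axis of medium_holder, either way round below 0.35 rad and horizontal distance between small_stone and small_holder below 0.013 m and z of small_stone in the frame of small_holder between 0.005 and 0.011 m and angle between the y axis of small_stone and the y axis of small_holder, either way round below 0.35 rad and horizontal distance between slip_stone and slip_holder below 0.013 m and z of slip_stone in the frame of slip_holder between 0.005 and 0.011 m and angle between the y axis of slip_stone and the y axis of slip_holder, either way round below 0.35 rad); the robot touches nothing.
It also fails if it takes over 115 s, if anything falls off the work surface, if the arm or the gripper's body presses on something with over 40 N, if the wrist force passes 120 N, or if a joint passes its speed limit or range.

ROBOT

A 6-joint arm with a two-finger parallel gripper is mounted at the origin on a cart in front of the work surface, level with it; the furniture and walls round the work are solid. World frame = base frame: x ahead of the robot, y to its left, z up, the work surface at z = 0. Lengths are in m, angles in degrees, forces in N, time in s.
With the tool pointing down it reaches from about 0.3 to 0.75 m from the base axis. Payload 8.5 kg.
Tool frame: the origin (TCP) lies midway between the tips of the shut fingers; the grasp point (between the pads) lies 19 mm behind it; z points along the fingers, y is the line along which they close (so a half turn about z gives the same grasp; the last joint's range is limited). The gripper opens to 85 mm and grips with 20 to 120 N. Pads are 22 mm wide; open, the fingers measure 114 mm over their backs; the gripper's body (76 mm by 85 mm) begins 54 mm behind the grasp point. The pads swing forward as they close: fully open they stand 13 mm farther back than shut.
Start: joints at [-80.46, 21.807, 74.336, -0, 83.858, -12.336], TCP at [0.205, -0.51, 0.231] pointing down, gripper open.
Joint ranges: [-178.18, 178.18], [-50.72, 133.34], [12.68, 142.11], [-81.47, 261.47], [9.98, 163.14], [-165.26, 165.26]. Speed limits (degrees/s): [136.94, 136.94, 180, 180, 180, 180].

INTERFACE

Orientations are given as a 3x3 rotation matrix whose columns are the frame's x, y, z axes.
In Python, from rig import env, get_image, close_job gives the robot as it stands.
- The arm moves only by the tool step_arm, never from a script. Its argument "targets" is a list of rows, each a list of 2 entries, a list of its own where there are three numbers: the shift along the tool's x, y, z as a fraction of full scale, then the turn, a rotation vector about the tool's x, y, z as a fraction of full scale. In form: [[[x, y, z], [wx, wy, wz]], ...]. A call has 1 to 10 rows; each row is the pose to reach, as a shift and turn from the pose commanded when the call began, along the tool's axes at that moment; what a row does not reach only later rows make up. Full scale, the value 1, is 0.3 m for a shift and 45 degrees for a turn. A row lasts 1/12 s, in which the tool goes at most 41.7 mm and 7.16 degrees, less where a joint would pass 70% of its speed; a pose out of reach is approached as far as the arm can. A call with a number of a shift or a turn outside -1 to 1 is refused whole. A call with a gripper value outside its range is refused whole. "jaw" is the finger opening in mm, from 0 to 85.4, set as the call begins (left out, the last holds). The fingers move at their own pace and stop on an object; "grip_force" is the grip in N (left out, the last holds). Time passes only in rows, so rows that repeat a pose let the fingers close. It gives the time, the measured TCP pose, the force, the opening and the grip force at its end, in the units of the state.
- env.observe(): the state, without advancing time (a new reading comes with each control period).
- get_image(name): name is "scene" or "side" or "wrist"; returns a dict with "img" (400x640x3 uint8, red, green, blue), "z_map" (400x640 float32, m along the optical axis (not along the pixel's ray), 0 where there is no reading), "intrinsics" (3x3 intrinsics, pixels), "rvec" (rotation vector, rad) and "tvec" (3), from world to camera coordinates, as OpenCV has them. Camera axes: x right, y down, z forward; pixel columns grow to the right and rows downward; lengths in m; the calibration is good to about 2 mm. A picture is of the moment at which its call begins.
- close_job(): hands the job in; it is judged then, once.
The state is a dict: "time_s": time; "q": joint angles; "qvel": joint speeds; "joint_efforts": joint torques, N m; "position": TCP position; "tool_rot": TCP orientation; "ft_force": force on the tool from outside, world axes, zero at the start; "wrist_torque": the same for the moment, N m; "grip_width": finger opening in m; "gripper_force": force on a finger pad.
Only numpy, scipy, OpenCV 4.12 (cv2) and the standard library are available. Lean on these libraries where they do the work, as an engineer would, in place of code of your own. Each camera call takes 0.05 s, during which the arm holds its last target. There are 200 camera calls.

## Working session

There is one attempt and no reset: what is moved stays moved. The work goes in short steps, Python scripts to look and compute and a tool call to move; the robot and the scene stay as the last step left them, time stands still between calls to the robot, and variables do not carry over. Pictures are saved under pics/ and viewed, at most 14 in all, crops included, and the job is handed in when it is done.

Besides the shell and the picture viewer there is one more tool, called after ">>>" as a command line: name --argument value ..., lists and objects as JSON in quotes. step_arm: Moves the arm, as the interface text tells. Its arguments: {"type":"object","properties":{"targets":{"type":"array","items":{"type":"array"}},"jaw":{"type":"number"},"grip_force":{"type":"number"}},"required":["targets"]}

```bash
mkdir -p pics; ls
cat > h.py <<'E'
import numpy as np,cv2
from rig import env,get_image,close_job
def cloud(name):
    d=get_image(name); K=np.array(d["intrinsics"]);R=cv2.Rodrigues(np.array(d["rvec"],float))[0];t=np.array(d["tvec"],float).ravel()
    z=d["z_map"];v,u=np.mgrid[:z.shape[0],:z.shape[1]]
    c=np.stack([(u-K[0,2])/K[0,0]*z,(v-K[1,2])/K[1,1]*z,z],-1)
    P=(c-t)@R; P[z==0]=np.nan
    return d["img"],P
def save(n,img): cv2.imwrite("pics/"+n+".png",img[...,::-1])
E
python3 - <<'E'
from h import *
print(env.observe())
for n in("scene","side"):
    i,P=cloud(n); np.savez("/tmp/"+n,i=i,P=P); save(n,i)
E
```

```text
pics
{'time_s': 0.0, 'q': array([-8.04611397e+01,  2.18420861e+01,  7.43864593e+01,  2.68663806e-04,
        8.38578892e+01, -1.23338831e+01]), 'qvel': array([ 0.0322525 , -0.00908679,  0.08286373, -0.03199338,  0.06184112,
        0.03196959]), 'joint_efforts': array([-1.30330747e-03, -4.48467028e+01, -2.31276995e+01, -2.37395470e-04,
        4.84433142e-03, -1.30041066e-06]), 'position': array([ 0.20486529, -0.51009709,  0.23069147]), 'tool_rot': array([[ 9.28013814e-01,  3.72545702e-01, -2.45396982e-04],
       [ 3.72545640e-01, -9.28012678e-01,  1.48848259e-03],
       [ 3.26796282e-04, -1.47275398e-03, -9.99998862e-01]]), 'ft_force': array([-0.33140244, -0.13235048,  0.5234948 ]), 'wrist_torque': array([ 1.00276938e-02, -6.39872170e-03,  3.97208138e-05]), 'gripper_force': 0.0, 'grip_width': 0.08528755059355221}
```

View pics/scene.png

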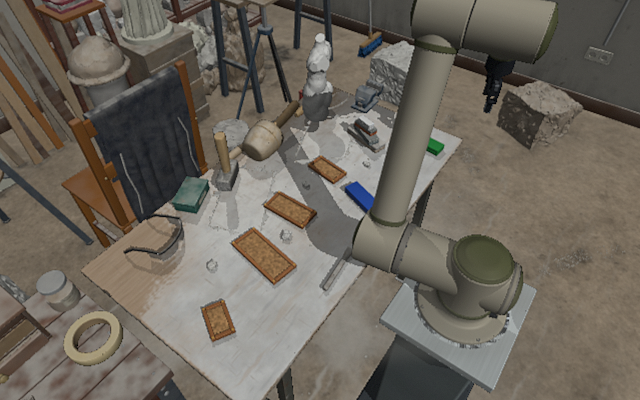

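View pics/side.png

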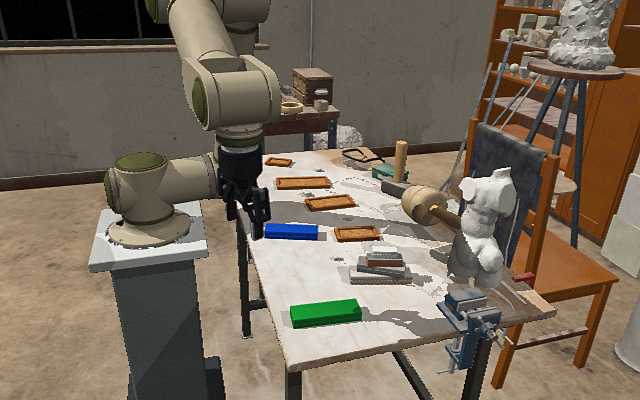

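The scene view shows four wooden holders at about (218,319), (263,254), (290,209) and (327,169), and the stack at (367,132). In the side view the stack is at (380,262), with blue and green decoys beside it. Next I'll measure these.

```bash
cat > m.py <<'E'
from h import *
def rect(xy):
    (c,s,a)=cv2.minAreaRect(xy.astype(np.float32)*1000)
    if s[0]>s[1]: a+=90
    # a+90 = direction of the long side (deg from x)
    return np.round(c,1),np.round(sorted(s),1),round((a+90)%180,1)
def comps(n,lo,hi,f=None):
    D=np.load("/tmp/%s.npz"%n);i,P=D["i"].astype(int),D["P"]
    x,y,z=P[...,0],P[...,1],P[...,2]
    m=(z>lo)&(z<hi)&(x>.1)&(x<.95)&(abs(y)<.8)
    if f is not None: m&=f(i)
    k,l,s,c=cv2.connectedComponentsWithStats(m.astype(np.uint8))
    for j in range(1,k):
        if s[j,4]>60:
            q=P[l==j]; print(n,c[j].round(),s[j,4],*rect(q[:,:2]),"z",(np.median(q[:,2])*1000).round(1))
if __name__=="__main__":
    wood=lambda i:(i[...,0]-i[...,2]>50)
    for n in("scene","side"): comps(n,.003,.018,wood)
    D=np.load("/tmp/side.npz");P=D["P"];x,y,z=P[...,0],P[...,1],P[...,2]
    for n,(u0,u1,v0,v1) in {"side":(335,425,230,295),"scene":(340,395,105,160)}.items():
        P=np.load("/tmp/%s.npz"%n)["P"][v0:v1,u0:u1].reshape(-1,3)
        for h in(.024,.046,.066,.086):
            q=P[abs(P[:,2]-h)<.0035]
            if len(q)>10: print(n,h,len(q),*rect(q[:,:2]))
    i=np.load("/tmp/side.npz")["i"][220:300,325:440]; save("pile",cv2.resize(i,None,fx=6,fy=6))
E
python3 m.py
```

```text
scene [328. 169.] 404 [ 566.6 -194.8] [ 65.5 120.4] 168.5 z 8.5
scene [289. 209.] 825 [555.9  17.9] [ 74.5 149.9] 0.5 z 8.5
scene [263. 255.] 1581 [512.8 192.7] [ 84.7 187. ] 171.0 z 8.4
scene [218. 320.] 804 [472.6 409.6] [57.9 94. ] 151.8 z 9.2
side [331. 155.] 114 [693.6 440.2] [103.7 156.9] 76.7 z 3.9
side [278. 162.] 181 [472.5 414.9] [ 88.8 106.1] 149.2 z 11.8
side [302. 182.] 597 [511.8 200. ] [115.6 184.7] 171.3 z 11.2
side [330. 202.] 516 [554.7  22. ] [104.  152.2] 0.0 z 11.1
side [355. 233.] 498 [ 563.7 -198.2] [ 70.4 120.9] 172.4 z 11.2
side [523. 276.] 134 [ 887.3 -506.9] [18.9 58.9] 177.3 z 13.5
side 0.024 319 [ 542.8 -413.3] [ 51.6 149.7] 164.0
side 0.046 257 [ 544.5 -410.8] [ 44.2 114.8] 150.2
side 0.066 174 [ 549.9 -414.1] [32.1 84.7] 164.7
side 0.086 161 [ 550.3 -410.7] [28.1 58.1] 162.5
scene 0.024 140 [ 584.7 -439.8] [102.1 253.6] 138.9
scene 0.046 87 [ 547.1 -397.5] [ 39.5 106.6] 159.1
scene 0.066 58 [ 554.4 -408.7] [31.5 82.9] 165.1
scene 0.086 69 [ 552.8 -407.1] [25.9 58.5] 160.1
```

View pics/pile.png

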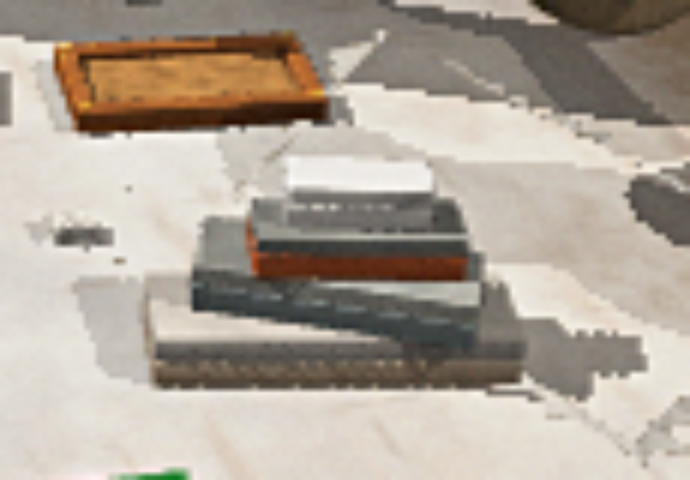

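The holder sizes match (slip, large, medium, small, running from +y to −y), and all four stones show the right widths, lengths and heights. The crop shows the medium stone turned about 12° relative to the others. First I'll write a move planner, then move above the pile and look with the wrist camera.

```bash
cat > plan.py <<'E'
# usage: plan.py x y z yaw(of tool x, deg) [x y z yaw ...]  waypoints all relative to the current measured pose
import sys
from h import *
from scipy.spatial.transform import Rotation as Ro
s=env.observe();p=s["position"];R=s["tool_rot"]
a=list(map(float,sys.argv[1:]))
print("at",p.round(4),"yaw",np.degrees(np.arctan2(R[1,0],R[0,0])).round(1),"t",round(s["time_s"],2),"q6",s["q"][5].round(1))
pp,pr=p,R
for k in range(0,len(a),4):
    T=np.array(a[k:k+3]);y=np.radians(a[k+3]);c,sn=np.cos(y),np.sin(y)
    G=np.array([[c,sn,0],[sn,-c,0],[0,0,-1.]])
    d=R.T@(T-p)/.3;w=np.degrees(Ro.from_matrix(R.T@G).as_rotvec())/45
    n=max(np.linalg.norm(T-pp)/.0417,np.degrees(Ro.from_matrix(pr.T@G).magnitude())/7.16)
    print(d.round(3).tolist(),w.round(3).tolist(),"rows",round(n,1)); pp,pr=T,G
E
python3 plan.py .40 -.44 .30 -5 .55 -.41 .30 -19
```

```text
at [ 0.2049 -0.5101  0.2308] yaw 21.9 t 0.1 q6 -12.3
[0.691, 0.025, -0.231] [-0.002, 0.0, 0.597] rows 5.2
[1.192, 0.119, -0.231] [-0.002, 0.0, 0.908] rows 3.7
```

>>> step_arm --targets '[[[0.9,0.07,-0.23],[0,0,0.9]],[[0.9,0.07,-0.23],[0,0,0.9]],[[0.9,0.07,-0.23],[0,0,0.9]],[[0.9,0.07,-0.23],[0,0,0.9]],[[0.9,0.07,-0.23],[0,0,0.9]],[[0.9,0.07,-0.23],[0,0,0.9]],[[0.9,0.07,-0.23],[0,0,0.9]],[[0.9,0.07,-0.23],[0,0,0.9]],[[0.9,0.07,-0.23],[0,0,0.9]]]' --jaw 45 --grip_force 60

```text
time_s: 0.85
position: [0.4653, -0.4282, 0.3]
tool_rot: [[0.949, -0.316, 0.0], [-0.316, -0.949, 0.0], [0.0, -0.0, -1.0]]
ft_force: [-0.7, -0.8, 0.1]
grip_width: 0.045
gripper_force: 0.0
```

```bash
python3 - <<'E'
from m import *
i,P=cloud("wrist"); np.savez("/tmp/wrist",i=i,P=P); save("w1",i)
for lo,hi in((.02,.028),(.042,.05),(.062,.07),(.082,.09)): comps("wrist",lo,hi)
E
python3 plan.py .551 -.409 .15 -19 .551 -.409 .073 -19
```

```text
wrist [284.  51.] 644 [ 584.9 -420.4] [47.9 67. ] 164.3 z 24.0
wrist [301. 141.] 819 [ 515.9 -402.2] [48.  90.1] 165.1 z 24.0
wrist [399. 197.] 3331 [ 372.2 -511.9] [ 48.3 150.2] 175.1 z 24.0
wrist [167. 258.] 2681 [ 385.9 -149.4] [ 48.5 151. ] 160.3 z 23.8
wrist [12.  5.] 110 [ 743.4 -152.5] [ 2.3 32.9] 90.4 z 46.3
wrist [301.  73.] 615 [ 566.4 -420.9] [39.8 67.9] 150.4 z 45.9
wrist [281. 138.] 589 [ 519.6 -394.2] [40.  53.6] 150.5 z 45.9
wrist [290.  95.] 816 [ 551.4 -412.2] [30.1 84.9] 164.4 z 66.0
wrist [284. 100.] 1200 [ 550.9 -410. ] [24.2 57.2] 162.2 z 86.0
at [ 0.4637 -0.4289  0.2996] yaw -18.5 t 0.9 q6 55.0
[0.255, -0.155, 0.499] [-0.0, 0.001, 0.011] rows 4.2
[0.256, -0.155, 0.755] [-0.0, 0.001, 0.011] rows 1.8
```

View pics/w1.png

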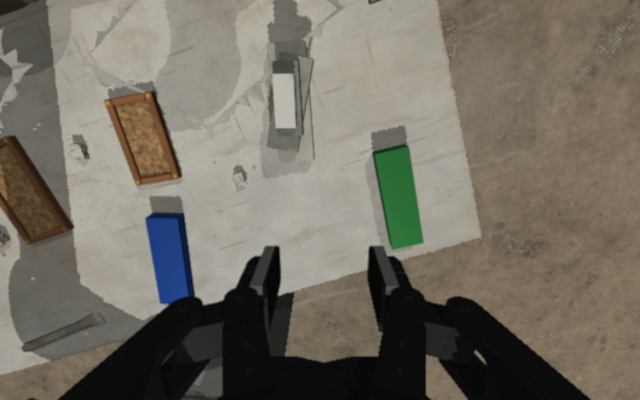

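The wrist view is very accurate: the slip stone is at pixel (284,100), world (551,−410), yaw 162, z 86. The small holder is at (143,138). Approaching the slip stone.

>>> step_arm --targets '[[[0.255,-0.151,0.4],[0,0,0]],[[0.255,-0.151,0.5],[0,0,-0.01]],[[0.255,-0.151,0.5],[0,0,-0.01]],[[0.255,-0.151,0.55],[0,0,-0.01]],[[0.255,-0.151,0.6],[0,0,-0.01]],[[0.255,-0.151,0.65],[0,0,-0.01]],[[0.255,-0.151,0.7],[0,0,-0.01]],[[0.255,-0.151,0.753],[0,0,-0.01]],[[0.255,-0.151,0.753],[0,0,-0.01]]]'

```text
time_s: 1.65
position: [0.5475, -0.4106, 0.0706]
tool_rot: [[0.95, -0.314, -0.005], [-0.314, -0.95, 0.005], [-0.006, -0.003, -1.0]]
ft_force: [-0.1, 0.1, -0.3]
grip_width: 0.045
gripper_force: 0.0
```

>>> step_arm --targets '[[[0,0,0],[0,0,0]],[[0,0,0],[0,0,0]],[[0,0,0],[0,0,0]],[[0,0,0],[0,0,0]],[[0,0,0],[0,0,0]]]' --jaw 10

```text
time_s: 2.07
position: [0.5503, -0.4113, 0.0756]
tool_rot: [[0.95, -0.312, 0.001], [-0.312, -0.95, -0.002], [0.001, 0.001, -1.0]]
ft_force: [-1.5, -0.3, 4.7]
grip_width: 0.0221
gripper_force: 61.2
```

>>> step_arm --targets '[[[0,0,-0.05],[0,0,0]],[[0,0,-0.1],[0,0,0]],[[0,0,-0.2],[0,0,0]],[[0,0,-0.33],[0,0,0]],[[0,0,-0.46],[0,0,0]],[[0,0,-0.6],[0,0,0]],[[0,0,-0.6],[0,0,0]],[[0,0,-0.6],[0,0,0]]]'

```text
time_s: 2.73
position: [0.5507, -0.411, 0.2574]
tool_rot: [[0.95, -0.312, 0.004], [-0.312, -0.95, -0.004], [0.005, 0.003, -1.0]]
ft_force: [-1.4, -0.3, -1.6]
grip_width: 0.0221
gripper_force: 60.7
```

```bash
python3 - <<'E'
from m import *
i,P=cloud("wrist"); np.savez("/tmp/wrist",i=i,P=P); save("w2",i)
for lo,hi in((.062,.07),(.042,.05)): comps("wrist",lo,hi)
i,P=cloud("side"); np.savez("/tmp/side",i=i,P=P)
E
python3 plan.py .54 -.11 .255 -20 .472 .15 .255 -25 .472 .41 .255 -25
```

```text
wrist [38. 40.] 816 [ 760.2 -180.4] [ 35. 100.] 123.4 z 65.9
wrist [472.  23.] 2292 [ 649.9 -595.5] [46.6 50.5] 0.6 z 67.1
wrist [537.  12.] 626 [ 638.1 -655.6] [21.7 25.8] 178.8 z 66.5
wrist [324. 167.] 1839 [ 555.3 -413.2] [30.  77.1] 164.2 z 66.0
wrist [429.  28.] 560 [ 655.6 -560.5] [14.7 59.1] 6.0 z 47.9
wrist [516.  16.] 114 [ 641.  -644.2] [ 5.6 29.6] 0.7 z 46.9
wrist [54. 48.] 495 [ 754.8 -167.1] [ 36.1 105.1] 116.6 z 46.1
wrist [336. 140.] 625 [ 568.2 -421.9] [40. 64.] 150.1 z 45.9
wrist [307. 186.] 276 [ 544.6 -387.8] [12.2 56.8] 160.3 z 45.9
at [ 0.55   -0.4104  0.2532] yaw -18.2 t 2.83 q6 61.6
[-0.344, -0.941, -0.004] [-0.001, 0.002, 0.041] rows 7.2
[-0.829, -1.694, -0.003] [-0.001, 0.002, 0.152] rows 6.4
[-1.1, -2.517, -0.001] [-0.001, 0.002, 0.152] rows 6.2
```

View pics/w2.png

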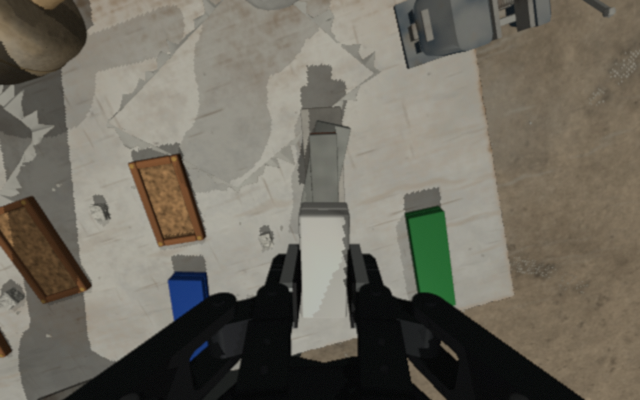

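Slip stone is held (324,260), with the small stone undisturbed on the pile at (324,167). Carrying it to the slip holder.

>>> step_arm --targets '[[[-0.41,-1,0],[0,0,0]],[[-0.41,-1,0],[0,0,0]],[[-0.41,-1,0],[0,0,0]],[[-0.41,-1,0],[0,0,0]],[[-0.41,-1,0],[0,0,0]],[[-0.41,-1,0],[0,0,0]],[[-0.41,-1,0],[0,0,0]],[[-0.41,-1,0],[0,0,0]]]'

```text
time_s: 3.5
position: [0.5256, -0.0843, 0.2529]
tool_rot: [[0.95, -0.311, -0.003], [-0.311, -0.95, 0.002], [-0.004, -0.001, -1.0]]
ft_force: [-0.4, -0.0, -0.5]
grip_width: 0.0223
gripper_force: 60.7
```

>>> step_arm --targets '[[[-0.41,-1,0],[0,0,0.1]],[[-0.41,-1,0],[0,0,0.1]],[[-0.41,-1,0],[0,0,0.1]],[[-0.41,-1,0],[0,0,0.1]],[[-0.41,-1,0],[0,0,0.1]],[[-0.41,-1,0],[0,0,0.1]],[[-0.41,-1,0],[0,0,0.1]],[[-0.41,-1,0],[0,0,0.1]]]'

```text
time_s: 4.17
position: [0.5022, 0.2388, 0.2527]
tool_rot: [[0.923, -0.384, -0.003], [-0.384, -0.923, -0.0], [-0.003, 0.002, -1.0]]
ft_force: [0.9, -0.2, -0.4]
grip_width: 0.0221
gripper_force: 60.6
```

```bash
cat > w.py <<'E'
from m import *
import sys
i,P=cloud("wrist"); np.savez("/tmp/wrist",i=i,P=P); save(sys.argv[1],i)
comps("wrist",.004,.018,lambda i:(i[...,0]-i[...,2]>50))
E
python3 w.py w3
python3 plan.py .4725 .4095 .15 -25 .4725 .4095 .02 -25
```

```text
wrist [489.  52.] 7287 [548.5  14.7] [ 75.5 137.1] 0.3 z 8.6
wrist [385. 124.] 730 [504.9 153.9] [  6.7 182.3] 170.8 z 13.1
wrist [343. 132.] 6033 [516.7 195.3] [ 71.  173.6] 170.6 z 8.3
wrist [218. 228.] 2571 [471.7 406.3] [58.4 93. ] 151.6 z 9.0
wrist [366. 208.] 212 [424.3 206.4] [ 9.5 54.1] 80.3 z 12.9
at [0.5015 0.2429 0.2525] yaw -22.4 t 4.22 q6 126.0
[-0.299, -0.477, 0.343] [-0.0, 0.005, 0.058] rows 4.7
[-0.298, -0.477, 0.776] [-0.0, 0.005, 0.058] rows 3.1
```

>>> step_arm --targets '[[[-0.299,-0.475,0.2],[0,0,0.06]],[[-0.299,-0.475,0.34],[0,0,0.06]],[[-0.299,-0.475,0.34],[0,0,0.06]],[[-0.299,-0.475,0.34],[0,0,0.06]],[[-0.299,-0.475,0.34],[0,0,0.06]],[[-0.299,-0.475,0.34],[0,0,0.06]],[[-0.299,-0.475,0.34],[0,0,0.06]],[[-0.299,-0.475,0.34],[0,0,0.06]]]'

```text
time_s: 4.88
position: [0.4758, 0.4015, 0.1518]
tool_rot: [[0.904, -0.429, -0.001], [-0.429, -0.904, -0.001], [-0.001, 0.001, -1.0]]
ft_force: [0.0, 0.0, -0.5]
grip_width: 0.0217
gripper_force: 60.6
```

```bash
python3 w.py w4
python3 - <<'E'
from m import *
D=np.load("/tmp/wrist.npz");i=D["i"].astype(int);P=D["P"];s=env.observe();T=(P-s["position"])@s["tool_rot"]
m=(abs(T[...,1])<.02)&(T[...,2]<.015)&(T[...,2]>-.03)&(abs(T[...,0])<.06)
k,l,st,c=cv2.connectedComponentsWithStats(m.astype(np.uint8))
for j in range(1,k):
    if st[j,4]>150: print("held",c[j].round(),st[j,4],np.nanpercentile(T[l==j],[1,50,99],axis=0).round(4).tolist())
E
python3 plan.py .4725 .409 .03 -25 .4725 .409 .018 -25
```

```text
wrist [499.  95.] 2677 [491.5 220.9] [ 31.2 136.9] 171.2 z 12.6
wrist [555.  59.] 70 [491.6 175.9] [ 4.8 11.7] 166.8 z 8.2
wrist [319. 176.] 3833 [471.8 407.1] [58.1 92.3] 151.8 z 9.0
held [324. 260.] 6773 [[-0.0272, -0.0179, -0.0292], [0.0095, 0.0, -0.0098], [0.0292, 0.0189, 0.0063]]
at [0.4762 0.4013 0.1525] yaw -25.4 t 4.93 q6 144.7
[-0.022, -0.018, 0.408] [0.0, -0.0, -0.009] rows 2.9
[-0.022, -0.018, 0.448] [0.0, -0.0, -0.009] rows 0.3
```

View pics/w4.png

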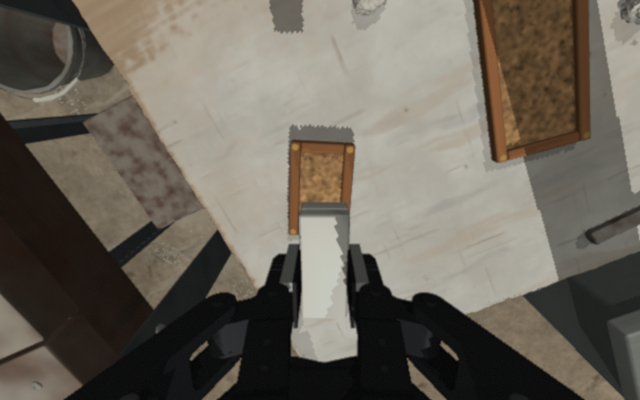

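The slip holder is at (322,188), centre (472,408); the held stone is centred in the grip to about 1 mm. Lowering.

>>> step_arm --targets '[[[-0.024,-0.015,0.1],[0,0,0.06]],[[-0.024,-0.015,0.2],[0,0,0.06]],[[-0.024,-0.015,0.3],[0,0,0.06]],[[-0.024,-0.015,0.36],[0,0,0.06]],[[-0.024,-0.015,0.4],[0,0,0.06]],[[-0.024,-0.015,0.4],[0,0,0.06]],[[-0.024,-0.015,0.4],[0,0,0.06]],[[-0.024,-0.015,0.4],[0,0,0.06]],[[-0.024,-0.015,0.4],[0,0,0.06]],[[-0.024,-0.015,0.4],[0,0,0.06]]]'

```text
time_s: 5.77
position: [0.4718, 0.4093, 0.0336]
tool_rot: [[0.882, -0.471, 0.002], [-0.471, -0.882, 0.001], [0.001, -0.002, -1.0]]
ft_force: [0.8, -0.5, -1.2]
grip_width: 0.022
gripper_force: 60.7
```

```bash
python3 plan.py .471 .4085 .019 -28
```

```text
at [0.4718 0.4093 0.0336] yaw -28.1 t 5.77 q6 148.2
[-0.001, 0.004, 0.049] [-0.002, -0.001, -0.002] rows 0.4
```

>>> step_arm --targets '[[[0,0.003,0.02],[0,0,0]],[[0,0.003,0.035],[0,0,0]],[[0,0.003,0.045],[0,0,0]],[[0,0.003,0.05],[0,0,0]],[[0,0.003,0.054],[0,0,0]],[[0,0.003,0.054],[0,0,0]],[[0,0.003,0.054],[0,0,0]],[[0,0.003,0.054],[0,0,0]]]'

```text
time_s: 6.43
position: [0.4705, 0.4083, 0.0175]
tool_rot: [[0.882, -0.47, -0.0], [-0.47, -0.882, -0.0], [0.0, 0.0, -1.0]]
ft_force: [-4.9, -4.6, 13.8]
grip_width: 0.0223
gripper_force: 62.3
```

>>> step_arm --targets '[[[0,0,0],[0,0,0]],[[0,0,0],[0,0,0]],[[0,0,0],[0,0,0]],[[0,0,0],[0,0,0]],[[0,0,-0.1],[0,0,0]],[[0,0,-0.3],[0,0,0]],[[0,0,-0.5],[0,0,0]],[[0,0,-0.8],[0,0,0]],[[0,0,-0.8],[0,0,0]],[[0,0,-0.8],[0,0,0]]]' --jaw 44

```text
time_s: 7.27
position: [0.4704, 0.4082, 0.2566]
tool_rot: [[0.882, -0.471, -0.0], [-0.471, -0.882, -0.0], [-0.0, 0.0, -1.0]]
ft_force: [0.9, -0.5, -0.7]
grip_width: 0.0442
gripper_force: 0.0
```

```bash
python3 w.py w5
python3 - <<'E'
from m import *
comps("wrist",.025,.033)
E
python3 plan.py .5 .15 .255 -20 .55 -.15 .255 -20
```

```text
wrist [462.  69.] 4136 [494.5 199.4] [ 72.2 151. ] 170.6 z 8.8
wrist [480.   4.] 113 [542.6 170.8] [11.2 27.8] 62.9 z 8.2
wrist [513.  53.] 666 [476.  159.3] [  8.  123.1] 170.4 z 13.2
wrist [501.  75.] 97 [464.9 174.5] [11.9 20.3] 11.6 z 8.1
wrist [490.  89.] 110 [455.9 191.9] [10.6 22.6] 13.7 z 8.2
wrist [325. 159.] 1943 [471.5 407.4] [58.5 93.2] 151.7 z 12.5
wrist [56. 15.] 158 [746.6 581. ] [ 5.1 30.8] 172.9 z 29.2
wrist [323. 163.] 901 [471.7 407.8] [23.4 56.7] 151.4 z 27.9
wrist [224. 250.] 97 [430.2 581.3] [ 4.1 39.1] 3.2 z 28.7
at [0.4724 0.4094 0.2658] yaw -28.1 t 7.32 q6 148.1
[0.488, 0.72, 0.031] [-0.015, -0.011, -0.179] rows 6.3
[1.105, 1.524, 0.026] [-0.015, -0.011, -0.179] rows 7.3
```

Slip stone is down in its holder: (471.7, 407.8), top at 27.9 mm. Next, the small stone.

>>> step_arm --targets '[[[0.53,0.776,0],[0,0,-0.28]],[[0.53,0.776,0],[0,0,-0.28]],[[0.53,0.776,0],[0,0,-0.28]],[[0.53,0.776,0],[0,0,-0.28]],[[0.53,0.776,0],[0,0,-0.28]],[[0.53,0.776,0],[0,0,-0.28]],[[0.53,0.776,0],[0,0,-0.28]],[[0.53,0.776,0],[0,0,-0.28]]]'

```text
time_s: 7.98
position: [0.5023, 0.1233, 0.2542]
tool_rot: [[0.962, -0.272, -0.0], [-0.272, -0.962, -0.001], [0.0, 0.001, -1.0]]
ft_force: [0.1, 0.8, 0.6]
grip_width: 0.0443
gripper_force: 0.0
```

>>> step_arm --targets '[[[0.32,0.845,0],[0,0,0]],[[0.32,0.845,0],[0,0,0]],[[0.32,0.845,0],[0,0,0]],[[0.32,0.845,0],[0,0,0]],[[0.32,0.845,0],[0,0,0]],[[0.32,0.845,0],[0,0,0]],[[0.32,0.845,0],[0,0,0]],[[0.32,0.845,0],[0,0,0]]]' --jaw 50

```text
time_s: 8.65
position: [0.5268, -0.1455, 0.2536]
tool_rot: [[0.963, -0.271, -0.001], [-0.271, -0.963, -0.0], [-0.001, 0.001, -1.0]]
ft_force: [-0.4, 1.3, -0.8]
grip_width: 0.0502
gripper_force: 0.0
```

>>> step_arm --targets '[[[0.05,0.845,0],[0,0,0]],[[0.05,0.845,0],[0,0,0]],[[0.05,0.845,0],[0,0,0]],[[0.05,0.845,0],[0,0,0]],[[0.05,0.845,0],[0,0,0]],[[0.05,0.845,0],[0,0,0]],[[0.05,0.845,0],[0,0,0]],[[0.05,0.845,0],[0,0,0]],[[0.05,0.845,0],[0,0,0]],[[0.05,0.845,0],[0,0,0]]]'

```text
time_s: 9.48
position: [0.4741, -0.3882, 0.2547]
tool_rot: [[0.964, -0.265, 0.0], [-0.265, -0.964, 0.0], [0.0, -0.0, -1.0]]
ft_force: [-0.8, 0.3, 0.2]
grip_width: 0.0498
gripper_force: 0.0
```

```bash
python3 w.py w6;python3 - <<'E'
from m import *
for lo,hi in((.062,.07),(.042,.05),(.02,.028)): comps("wrist",lo,hi)
E
python3 plan.py .5514 -.4122 .1 -15.6 .5514 -.4122 .054 -15.6
```

```text
wrist [154. 129.] 4735 [ 564.9 -197.7] [ 64.4 118.9] 171.5 z 8.7
wrist [ 58. 224.] 72 [490.1 -21.2] [ 9.9 21. ] 153.2 z 12.8
wrist [326.  93.] 2548 [ 551.6 -412.4] [29.6 84.6] 164.0 z 66.0
wrist [342.  64.] 703 [ 568.4 -422.2] [39.9 62.9] 150.9 z 46.0
wrist [312. 133.] 948 [ 529.  -399.6] [39.9 76. ] 150.5 z 46.0
wrist [319.  48.] 1022 [ 579.1 -418.7] [47.5 78.3] 164.0 z 24.1
wrist [333. 147.] 877 [ 513.3 -402. ] [46.8 84.5] 164.5 z 24.0
wrist [436. 210.] 4047 [ 372.  -511.8] [ 48.8 150.8] 174.9 z 24.0
wrist [173. 259.] 2878 [ 394.5 -152.3] [ 48.5 133.2] 160.4 z 23.8
at [ 0.4741 -0.3882  0.2548] yaw -15.4 t 9.53 q6 55.0
[0.27, 0.009, 0.516] [-0.0, -0.0, 0.006] rows 4.2
[0.27, 0.009, 0.67] [-0.0, -0.0, 0.006] rows 1.1
```

>>> step_arm --targets '[[[0.27,0.009,0.2],[0,0,0.01]],[[0.27,0.009,0.4],[0,0,0.01]],[[0.27,0.009,0.516],[0,0,0.01]],[[0.27,0.009,0.516],[0,0,0.01]],[[0.27,0.009,0.516],[0,0,0.01]],[[0.27,0.009,0.57],[0,0,0.01]],[[0.27,0.009,0.62],[0,0,0.01]],[[0.27,0.009,0.65],[0,0,0.01]],[[0.27,0.009,0.667],[0,0,0.01]],[[0.27,0.009,0.667],[0,0,0.01]]]'

```text
time_s: 10.37
position: [0.5507, -0.4138, 0.0547]
tool_rot: [[0.962, -0.274, -0.0], [-0.274, -0.962, 0.0], [-0.0, -0.0, -1.0]]
ft_force: [-0.7, 0.7, 1.0]
grip_width: 0.0498
gripper_force: 0.0
```

>>> step_arm --targets '[[[0,0,0],[0,0,0]],[[0,0,0],[0,0,0]],[[0,0,0],[0,0,0]],[[0,0,0],[0,0,0]],[[0,0,0],[0,0,0]],[[0,0,0],[0,0,0]]]' --jaw 15

```text
time_s: 10.87
position: [0.5511, -0.4147, 0.0563]
tool_rot: [[0.962, -0.274, 0.002], [-0.274, -0.962, -0.002], [0.002, 0.001, -1.0]]
ft_force: [-0.1, 1.3, 6.5]
grip_width: 0.0282
gripper_force: 60.4
```

>>> step_arm --targets '[[[0,0,-0.05],[0,0,0]],[[0,0,-0.1],[0,0,0]],[[0,0,-0.2],[0,0,0]],[[0,0,-0.3],[0,0,0]],[[0,0,-0.4],[0,0,0]],[[0,0,-0.5],[0,0,0]],[[0,0,-0.5],[0,0,0]],[[0,0,-0.5],[0,0,0]],[[0,0,-0.5],[0,0,0]],[[0,0,-0.5],[0,0,0]]]'

```text
time_s: 11.7
position: [0.5502, -0.4139, 0.2028]
tool_rot: [[0.962, -0.274, -0.002], [-0.274, -0.962, 0.002], [-0.003, -0.002, -1.0]]
ft_force: [-0.6, -0.1, -0.7]
grip_width: 0.0282
gripper_force: 59.6
```

```bash
python3 plan.py .555 -.199 .2 -9 .565 -.198 .04 -9
```

```text
at [ 0.5502 -0.4139  0.2028] yaw -15.9 t 11.7 q6 59.2
[-0.181, -0.693, 0.011] [-0.002, 0.003, -0.154] rows 5.2
[-0.149, -0.705, 0.544] [-0.002, 0.003, -0.154] rows 3.8
```

>>> step_arm --targets '[[[-0.15,-0.705,0],[0,0,-0.13]],[[-0.15,-0.705,0],[0,0,-0.13]],[[-0.15,-0.705,0],[0,0,-0.13]],[[-0.15,-0.705,0],[0,0,-0.13]],[[-0.15,-0.705,0.0],[0,0,-0.13]],[[-0.15,-0.705,0.1],[0,0,-0.13]],[[-0.15,-0.705,0.2],[0,0,-0.13]],[[-0.15,-0.705,0.2],[0,0,-0.13]],[[-0.15,-0.705,0.2],[0,0,-0.13]],[[-0.15,-0.705,0.2],[0,0,-0.13]]]'

```text
time_s: 12.53
position: [0.5658, -0.1993, 0.1454]
tool_rot: [[0.984, -0.176, 0.001], [-0.176, -0.984, -0.001], [0.001, 0.0, -1.0]]
ft_force: [-0.0, 0.1, -1.0]
grip_width: 0.0282
gripper_force: 59.7
```

```bash
cat > held.py <<'E'
from m import *
D=np.load("/tmp/wrist.npz");i=D["i"].astype(int);P=D["P"];s=env.observe();T=(P-s["position"])@s["tool_rot"]
m=(abs(T[...,1])<.025)&(T[...,2]<.025)&(T[...,2]>-.03)&(abs(T[...,0])<.1)
k,l,st,c=cv2.connectedComponentsWithStats(m.astype(np.uint8))
for j in range(1,k):
    if st[j,4]>150: print("held",c[j].round(),st[j,4],np.nanpercentile(T[l==j],[1,50,99],axis=0).round(4).tolist())
E
python3 w.py w7; python3 held.py
python3 plan.py .565 -.198 .035 -9 .565 -.198 .0175 -9
```

```text
wrist [319. 153.] 3891 [ 567.3 -197.4] [ 63.8 115. ] 171.4 z 9.0
wrist [133. 242.] 4153 [554.6   8. ] [ 63.7 148.9] 0.5 z 8.4
wrist [ 11. 334.] 1454 [474.  173.1] [ 41.4 117.1] 169.3 z 11.8
held [324. 258.] 11282 [[-0.0413, -0.023, -0.0288], [0.0089, 0.0, -0.0093], [0.0419, 0.0232, 0.0059]]
at [ 0.566  -0.1995  0.1459] yaw -10.1 t 12.58 q6 69.4
[-0.005, -0.005, 0.37] [0.001, -0.003, -0.025] rows 2.7
[-0.005, -0.005, 0.428] [0.001, -0.003, -0.025] rows 0.4
```

View pics/w7.png

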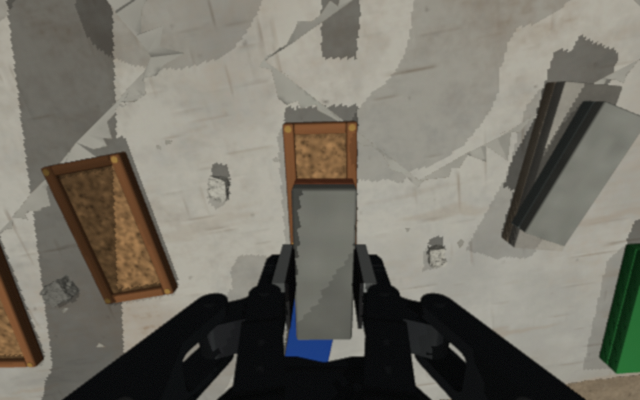

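The small stone is held squarely above its holder (320,150), with the medium and large stones at right (575,165). Lowering.

>>> step_arm --targets '[[[-0.005,-0.004,0.1],[0,0,-0.02]],[[-0.005,-0.004,0.2],[0,0,-0.02]],[[-0.005,-0.004,0.3],[0,0,-0.02]],[[-0.005,-0.004,0.35],[0,0,-0.02]],[[-0.005,-0.004,0.38],[0,0,-0.02]],[[-0.005,-0.004,0.4],[0,0,-0.02]],[[-0.005,-0.004,0.415],[0,0,-0.02]],[[-0.005,-0.004,0.425],[0,0,-0.02]],[[-0.005,-0.004,0.43],[0,0,-0.02]],[[-0.005,-0.004,0.43],[0,0,-0.02]]]'

```text
time_s: 13.42
position: [0.5648, -0.1977, 0.0182]
tool_rot: [[0.987, -0.159, 0.003], [-0.159, -0.987, -0.002], [0.003, 0.002, -1.0]]
ft_force: [-5.2, 1.2, 13.0]
grip_width: 0.0282
gripper_force: 61.2
```

>>> step_arm --targets '[[[0,0,0],[0,0,0]],[[0,0,0],[0,0,0]],[[0,0,0],[0,0,0]],[[0,0,0],[0,0,0]],[[0,0,-0.1],[0,0,0]],[[0,0,-0.3],[0,0,0]],[[0,0,-0.5],[0,0,0]],[[0,0,-0.75],[0,0,0]],[[0,0,-0.75],[0,0,0]],[[0,0,-0.75],[0,0,0]]]' --jaw 50

```text
time_s: 14.25
position: [0.5645, -0.1972, 0.2449]
tool_rot: [[0.987, -0.159, 0.004], [-0.159, -0.987, -0.002], [0.005, 0.002, -1.0]]
ft_force: [0.1, -0.8, -0.1]
grip_width: 0.05
gripper_force: 0.0
```

>>> step_arm --targets '[[[-0.15,0.68,-0.05],[0,0,0.4]],[[-0.15,0.68,-0.05],[0,0,0.4]],[[-0.15,0.68,-0.05],[0,0,0.4]],[[-0.15,0.68,-0.05],[0,0,0.4]],[[-0.15,0.68,-0.05],[0,0,0.4]],[[-0.15,0.68,-0.05],[0,0,0.4]],[[-0.15,0.68,-0.05],[0,0,0.4]],[[-0.15,0.68,-0.05],[0,0,0.4]],[[-0.15,0.68,-0.05],[0,0,0.4]],[[-0.15,0.68,-0.05],[0,0,0.4]]]' --jaw 60

```text
time_s: 15.08
position: [0.4878, -0.39, 0.2556]
tool_rot: [[0.89, -0.455, 0.0], [-0.455, -0.89, 0.0], [0.0, -0.0, -1.0]]
ft_force: [-0.3, -0.0, -0.0]
grip_width: 0.0601
gripper_force: 0.0
```

```bash
python3 w.py w8;python3 - <<'E'
from m import *
for lo,hi in((.042,.05),(.02,.0315)): comps("wrist",lo,hi)
E
python3 plan.py .545 -.411 .1 -29.5 .545 -.411 .0295 -29.5
```

```text
wrist [166. 174.] 1684 [ 564.8 -197.8] [ 64.7 118.9] 171.5 z 12.7
wrist [  9. 223.] 307 [606.2  33.9] [20.9 56.1] 152.8 z 8.0
wrist [ 11. 243.] 139 [582.8  45.5] [ 9.8 47.5] 0.8 z 12.9
wrist [ 94. 277.] 62 [491.  -20.1] [ 9.8 20.4] 171.0 z 12.9
wrist [ 11. 346.] 890 [463.  188.2] [65.3 90.4] 169.9 z 8.5
wrist [26. 32.] 445 [ 750.5 -175.1] [19.6 76.4] 114.0 z 46.3
wrist [315. 111.] 3881 [ 546.  -409.3] [ 40. 115.] 150.4 z 46.0
wrist [45. 18.] 205 [ 758.5 -189.9] [15.8 53. ] 123.9 z 26.9
wrist [300.  64.] 1033 [ 581.1 -419.5] [48.1 75.2] 165.2 z 24.0
wrist [333. 154.] 934 [ 513.5 -401.6] [47.9 85.4] 165.1 z 23.9
wrist [448. 197.] 4192 [ 372.3 -511.7] [ 48.3 150.7] 175.1 z 24.0
wrist [158. 178.] 1785 [ 564.4 -198. ] [31.5 85.1] 171.1 z 27.8
wrist [198. 276.] 1480 [ 418.8 -160.9] [48.7 81.2] 160.0 z 23.8
at [ 0.4878 -0.3901  0.2556] yaw -27.1 t 15.13 q6 67.6
[0.201, -0.025, 0.519] [-0.0, -0.0, 0.054] rows 4.0
[0.201, -0.025, 0.754] [-0.0, -0.0, 0.054] rows 1.7
```

View pics/w8.png

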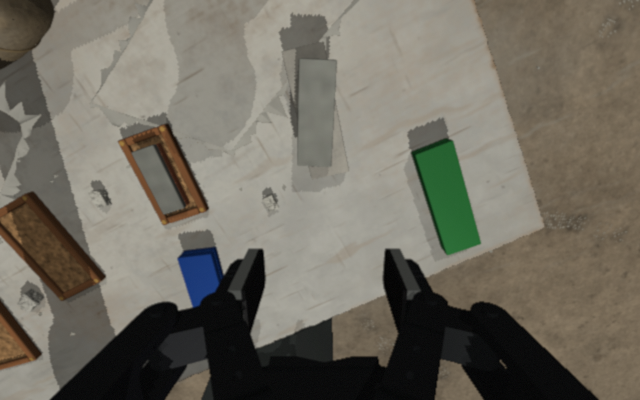

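The small stone is seated at (164,178), world (564.4,−198). The medium stone is at (315,111), world (546,−409.3), yaw −29.6. Grasping it.

>>> step_arm --targets '[[[0.202,-0.031,0.2],[0,0,0.054]],[[0.202,-0.031,0.4],[0,0,0.054]],[[0.202,-0.031,0.52],[0,0,0.054]],[[0.202,-0.031,0.57],[0,0,0.054]],[[0.202,-0.031,0.62],[0,0,0.054]],[[0.202,-0.031,0.67],[0,0,0.054]],[[0.202,-0.031,0.71],[0,0,0.054]],[[0.202,-0.031,0.74],[0,0,0.054]],[[0.202,-0.031,0.752],[0,0,0.054]],[[0.202,-0.031,0.752],[0,0,0.054]]]'

```text
time_s: 15.97
position: [0.5455, -0.4106, 0.0302]
tool_rot: [[0.87, -0.494, 0.0], [-0.494, -0.87, -0.0], [0.001, 0.0, -1.0]]
ft_force: [-0.4, 0.2, -0.4]
grip_width: 0.0602
gripper_force: 0.0
```

>>> step_arm --targets '[[[0,0,0],[0,0,0]],[[0,0,0],[0,0,0]],[[0,0,0],[0,0,0]],[[0,0,0],[0,0,0]],[[0,0,0],[0,0,0]],[[0,0,0],[0,0,0]]]' --jaw 25 --grip_force 70

```text
time_s: 16.47
position: [0.5459, -0.4112, 0.0318]
tool_rot: [[0.869, -0.494, 0.002], [-0.494, -0.869, -0.002], [0.003, 0.001, -1.0]]
ft_force: [0.6, 0.7, 6.7]
grip_width: 0.0381
gripper_force: 72.4
```

>>> step_arm --targets '[[[0,0,-0.05],[0,0,0]],[[0,0,-0.1],[0,0,0]],[[0,0,-0.2],[0,0,0]],[[0,0,-0.3],[0,0,0]],[[0,0,-0.4],[0,0,0]],[[0,0,-0.5],[0,0,0]],[[0,0,-0.6],[0,0,0]],[[0,0,-0.6],[0,0,0]],[[0,0,-0.6],[0,0,0]],[[0,0,-0.6],[0,0,0]]]'

```text
time_s: 17.3
position: [0.5449, -0.4103, 0.2088]
tool_rot: [[0.869, -0.494, -0.001], [-0.494, -0.869, 0.001], [-0.002, -0.001, -1.0]]
ft_force: [0.8, 0.4, -2.2]
grip_width: 0.0382
gripper_force: 71.4
```

```bash
python3 plan.py .54 -.18 .2 -15 .53 .018 .15 0
```

```text
at [ 0.5449 -0.4103  0.2088] yaw -29.6 t 17.3 q6 72.7
[-0.393, -0.659, 0.03] [-0.001, 0.002, -0.325] rows 5.5
[-0.748, -1.217, 0.198] [-0.001, 0.002, -0.658] rows 4.9
```

>>> step_arm --targets '[[[-0.393,-0.659,0.03],[0,0,-0.325]],[[-0.393,-0.659,0.03],[0,0,-0.325]],[[-0.393,-0.659,0.03],[0,0,-0.325]],[[-0.393,-0.659,0.03],[0,0,-0.325]],[[-0.393,-0.659,0.03],[0,0,-0.325]],[[-0.393,-0.659,0.03],[0,0,-0.325]],[[-0.393,-0.659,0.03],[0,0,-0.325]]]'

```text
time_s: 17.88
position: [0.5395, -0.1756, 0.1994]
tool_rot: [[0.967, -0.254, -0.003], [-0.254, -0.967, 0.003], [-0.004, -0.002, -1.0]]
ft_force: [0.4, 0.1, -1.6]
grip_width: 0.0385
gripper_force: 71.4
```

>>> step_arm --targets '[[[-0.139,-0.646,0.167],[0,0,-0.333]],[[-0.139,-0.646,0.167],[0,0,-0.333]],[[-0.139,-0.646,0.167],[0,0,-0.333]],[[-0.139,-0.646,0.167],[0,0,-0.333]],[[-0.139,-0.646,0.167],[0,0,-0.333]],[[-0.139,-0.646,0.167],[0,0,-0.333]],[[-0.139,-0.646,0.167],[0,0,-0.333]],[[-0.139,-0.646,0.167],[0,0,-0.333]],[[-0.139,-0.646,0.167],[0,0,-0.333]],[[-0.139,-0.646,0.167],[0,0,-0.333]]]'

```text
time_s: 18.72
position: [0.5504, 0.0161, 0.1507]
tool_rot: [[1.0, -0.002, 0.0], [-0.002, -1.0, -0.0], [0.0, 0.0, -1.0]]
ft_force: [0.3, 0.6, -1.9]
grip_width: 0.0382
gripper_force: 71.5
```

```bash
python3 w.py w9;python3 held.py
python3 plan.py .555 .018 .0155 0.5
```

```text
wrist [327. 124.] 4117 [606.5  14.3] [46.  74.3] 89.9 z 8.7
wrist [545. 161.] 3449 [ 565.1 -196.6] [ 66.2 119.7] 171.4 z 12.8
wrist [146. 210.] 13159 [510.7 190.6] [ 82.9 185.1] 170.9 z 8.3
held [323. 251.] 18526 [[-0.0487, -0.022, -0.0273], [0.0118, -0.0, -0.0141], [0.0567, 0.022, 0.0]]
at [0.5504 0.0162 0.1508] yaw -0.1 t 18.77 q6 79.5
[0.015, -0.006, 0.451] [0.0, -0.0, -0.013] rows 3.2
```

View pics/w9.png

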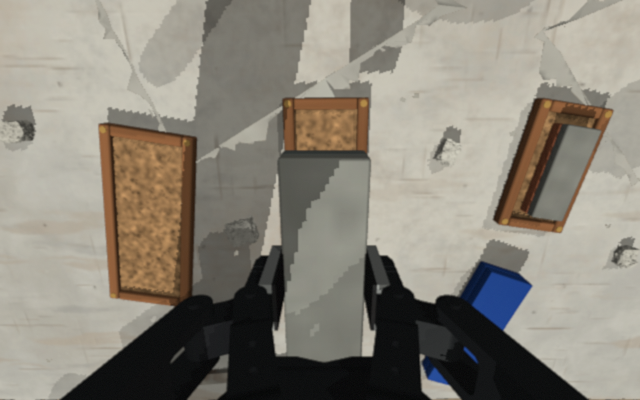

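The medium stone is held level. Its holder ahead at (326,125) gives a centre of (554.3, 14.5). Lowering.

>>> step_arm --targets '[[[0.015,0.006,0.1],[0,0,-0.01]],[[0.015,0.006,0.2],[0,0,-0.01]],[[0.015,0.006,0.3],[0,0,-0.01]],[[0.015,0.006,0.36],[0,0,-0.01]],[[0.015,0.006,0.4],[0,0,-0.01]],[[0.015,0.006,0.42],[0,0,-0.01]],[[0.015,0.006,0.435],[0,0,-0.01]],[[0.015,0.006,0.445],[0,0,-0.01]],[[0.015,0.006,0.45],[0,0,-0.01]],[[0.015,0.006,0.45],[0,0,-0.01]]]'

```text
time_s: 19.6
position: [0.5551, 0.0155, 0.0162]
tool_rot: [[1.0, 0.008, 0.001], [0.008, -1.0, -0.0], [0.001, 0.0, -1.0]]
ft_force: [0.0, 0.3, -0.9]
grip_width: 0.0382
gripper_force: 71.5
```

>>> step_arm --targets '[[[0,0,0.003],[0,0,0]],[[0,0,0.005],[0,0,0]],[[0,0,0.006],[0,0,0]],[[0,0,0.006],[0,0,0]],[[0,0,0.006],[0,0,0]]]'

```text
time_s: 20.02
position: [0.5552, 0.0155, 0.0157]
tool_rot: [[1.0, 0.008, 0.002], [0.008, -1.0, -0.001], [0.002, 0.001, -1.0]]
ft_force: [-3.7, -0.1, 10.5]
grip_width: 0.0383
gripper_force: 73.0
```

Contact. I'll release, lift and return to the pile.

>>> step_arm --targets '[[[0,0,0],[0,0,0]],[[0,0,0],[0,0,0]],[[0,0,0],[0,0,0]],[[0,0,0],[0,0,0]],[[0,0,-0.1],[0,0,0]],[[0,0,-0.3],[0,0,0]],[[0,0,-0.5],[0,0,0]],[[0,0,-0.75],[0,0,0]],[[0,0,-0.8],[0,0,0]],[[0,0,-0.8],[0,0,0]]]' --jaw 58

```text
time_s: 20.85
position: [0.5543, 0.0158, 0.2546]
tool_rot: [[1.0, 0.008, 0.0], [0.008, -1.0, -0.0], [0.0, 0.0, -1.0]]
ft_force: [1.2, 0.7, -0.8]
grip_width: 0.0579
gripper_force: 0.0
```

>>> step_arm --targets '[[[0,0.73,0],[0,0,0.17]],[[0,0.73,0],[0,0,0.17]],[[0,0.73,0],[0,0,0.17]],[[0,0.73,0],[0,0,0.17]],[[0,0.73,0],[0,0,0.17]],[[0,0.73,0],[0,0,0.17]],[[0,0.73,0],[0,0,0.17]],[[0,0.73,0],[0,0,0.17]]]' --jaw 70

```text
time_s: 21.52
position: [0.5564, -0.2032, 0.2519]
tool_rot: [[0.992, -0.126, -0.001], [-0.126, -0.992, 0.001], [-0.001, -0.001, -1.0]]
ft_force: [-0.2, 0.2, -0.1]
grip_width: 0.07
gripper_force: 0.0
```

>>> step_arm --targets '[[[-0.1,0.64,0],[0,0,0.17]],[[-0.1,0.64,0],[0,0,0.17]],[[-0.1,0.64,0],[0,0,0.17]],[[-0.1,0.64,0],[0,0,0.17]],[[-0.1,0.64,0],[0,0,0.17]],[[-0.1,0.64,0],[0,0,0.17]],[[-0.1,0.64,0],[0,0,0.17]],[[-0.1,0.64,0],[0,0,0.17]],[[-0.1,0.64,0],[0,0,0.17]],[[-0.1,0.64,0],[0,0,0.17]]]'

```text
time_s: 22.35
position: [0.5035, -0.3884, 0.2527]
tool_rot: [[0.967, -0.254, 0.0], [-0.254, -0.967, -0.0], [0.0, 0.0, -1.0]]
ft_force: [0.2, -0.4, -0.1]
grip_width: 0.0698
gripper_force: 0.0
```

```bash
python3 w.py w10;python3 - <<'E'
from m import *
for lo,hi in((.02,.0265),(.0268,.033)): comps("wrist",lo,hi)
E
python3 plan.py .543 -.411 .1 -15 .543 -.411 .0055 -15
```

```text
wrist [166. 151.] 1851 [ 564.9 -197.7] [ 64.7 118.8] 171.3 z 12.7
wrist [ 65. 240.] 92 [493.3 -17.4] [13.1 26.3] 177.1 z 12.8
wrist [332. 122.] 5277 [ 544.7 -409.9] [ 48.  150.4] 165.1 z 24.0
wrist [170. 153.] 181 [ 562.7 -212. ] [ 2.5 83.4] 170.7 z 23.6
wrist [ 22. 202.] 393 [553.2  -4.4] [  4.1 111.3] 0.9 z 23.5
wrist [439. 229.] 3544 [ 372.4 -511.8] [ 48.6 150.4] 175.0 z 24.0
wrist [178. 272.] 2400 [ 400.  -154.1] [ 49.2 121.8] 160.3 z 23.8
wrist [157. 156.] 1612 [ 564.5 -198. ] [30.6 84.7] 170.8 z 28.0
wrist [ 16. 220.] 1639 [546.6  14.6] [42.3 99.3] 0.2 z 29.6
at [ 0.5034 -0.3887  0.2527] yaw -14.7 t 22.4 q6 56.4
[0.146, 0.038, 0.509] [0.0, -0.0, 0.006] rows 3.8
[0.146, 0.038, 0.824] [0.0, -0.0, 0.006] rows 2.3
```

View pics/w10.png

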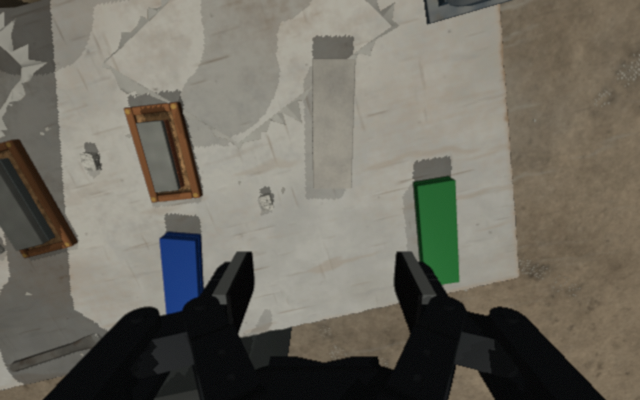

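Medium stone is seated (top at 29.6 mm, y 14.6). The large stone lies alone at (332,122), world (544.7,−409.9), yaw −14.9. Grasping it.

>>> step_arm --targets '[[[0.151,0.033,0.2],[0,0,0.006]],[[0.151,0.033,0.4],[0,0,0.006]],[[0.151,0.033,0.52],[0,0,0.006]],[[0.151,0.033,0.62],[0,0,0.006]],[[0.151,0.033,0.68],[0,0,0.006]],[[0.151,0.033,0.74],[0,0,0.006]],[[0.151,0.033,0.78],[0,0,0.006]],[[0.151,0.033,0.81],[0,0,0.006]],[[0.151,0.033,0.822],[0,0,0.006]],[[0.151,0.033,0.822],[0,0,0.006]]]'

```text
time_s: 23.23
position: [0.5445, -0.4115, 0.0066]
tool_rot: [[0.965, -0.26, 0.001], [-0.26, -0.965, -0.001], [0.001, 0.001, -1.0]]
ft_force: [-0.1, 0.5, -0.5]
grip_width: 0.0702
gripper_force: 0.0
```

>>> step_arm --targets '[[[0,0,0],[0,0,0]],[[0,0,0],[0,0,0]],[[0,0,0],[0,0,0]],[[0,0,0],[0,0,0]],[[0,0,0],[0,0,0]],[[0,0,0],[0,0,0]]]' --jaw 35 --grip_force 85

```text
time_s: 23.73
position: [0.5447, -0.4118, 0.0081]
tool_rot: [[0.965, -0.261, 0.003], [-0.261, -0.965, -0.002], [0.003, 0.002, -1.0]]
ft_force: [-0.0, 1.9, 6.8]
grip_width: 0.0458
gripper_force: 88.7
```

>>> step_arm --targets '[[[0,0,-0.05],[0,0,0]],[[0,0,-0.1],[0,0,0]],[[0,0,-0.2],[0,0,0]],[[0,0,-0.3],[0,0,0]],[[0,0,-0.4],[0,0,0]],[[0,0,-0.5],[0,0,0]],[[0,0,-0.6],[0,0,0]],[[0,0,-0.7],[0,0,0]],[[0,0,-0.7],[0,0,0]],[[0,0,-0.7],[0,0,0]]]'

```text
time_s: 24.57
position: [0.5441, -0.4114, 0.2173]
tool_rot: [[0.965, -0.261, 0.002], [-0.261, -0.965, -0.002], [0.003, 0.002, -1.0]]
ft_force: [-0.3, 0.0, -4.6]
grip_width: 0.046
gripper_force: 88.4
```

```bash
python3 plan.py .53 -.14 .22 -12 .513 .192 .15 -9
```

```text
at [ 0.5441 -0.4114  0.2173] yaw -15.1 t 24.57 q6 58.1
[-0.281, -0.861, -0.011] [0.002, -0.004, -0.069] rows 6.5
[-0.625, -1.915, 0.219] [0.002, -0.003, -0.136] rows 8.1
```

>>> step_arm --targets '[[[-0.3,-1,0],[0,0,0]],[[-0.3,-1,0],[0,0,0]],[[-0.3,-1,0],[0,0,0]],[[-0.3,-1,0],[0,0,0]],[[-0.3,-1,0],[0,0,0]],[[-0.3,-1,0],[0,0,0]],[[-0.3,-1,0],[0,0,0]],[[-0.3,-1,0],[0,0,0]]]'

```text
time_s: 25.23
position: [0.5336, -0.0936, 0.2139]
tool_rot: [[0.966, -0.258, -0.004], [-0.258, -0.966, 0.003], [-0.004, -0.002, -1.0]]
ft_force: [0.3, -0.2, -3.7]
grip_width: 0.0458
gripper_force: 88.7
```

>>> step_arm --targets '[[[-0.325,-0.913,0],[0,0,-0.136]],[[-0.325,-0.913,0],[0,0,-0.136]],[[-0.325,-0.913,0],[0,0,-0.136]],[[-0.325,-0.913,0],[0,0,-0.136]],[[-0.325,-0.913,0],[0,0,-0.136]],[[-0.325,-0.913,0.1],[0,0,-0.136]],[[-0.325,-0.913,0.2],[0,0,-0.136]],[[-0.325,-0.913,0.22],[0,0,-0.136]],[[-0.325,-0.913,0.22],[0,0,-0.136]],[[-0.325,-0.913,0.22],[0,0,-0.136]]]'

```text
time_s: 26.07
position: [0.5112, 0.1919, 0.1477]
tool_rot: [[0.988, -0.155, -0.005], [-0.155, -0.988, -0.001], [-0.005, 0.002, -1.0]]
ft_force: [0.6, 0.2, -3.0]
grip_width: 0.0458
gripper_force: 89.0
```

>>> step_arm --targets '[[[0,0,0],[0,0,0]],[[0,0,0],[0,0,0]],[[0,0,0],[0,0,0]]]'

```text
time_s: 26.32
position: [0.5132, 0.1908, 0.1506]
tool_rot: [[0.987, -0.158, 0.002], [-0.158, -0.987, 0.0], [0.002, -0.0, -1.0]]
ft_force: [-0.4, -0.6, -4.4]
grip_width: 0.0458
gripper_force: 89.0
```

```bash
python3 w.py w11;python3 held.py
python3 plan.py .513 .193 .0155 -9
```

```text
wrist [506. 104.] 4870 [554.7  14.6] [ 76.4 149.4] 0.5 z 12.8
wrist [301. 100.] 1160 [593.5 194.4] [20.9 47.5] 80.9 z 9.5
wrist [368.  98.] 184 [585.4 140.7] [ 7.  19.8] 171.0 z 13.1
wrist [127. 252.] 2115 [471.9 406.6] [58.9 93.2] 151.7 z 12.5
held [323. 230.] 26271 [[-0.0463, -0.0233, -0.0248], [0.0249, -0.0001, -0.016], [0.0745, 0.0234, -0.0139]]
at [0.5131 0.1909 0.1505] yaw -9.1 t 26.37 q6 107.1
[-0.002, -0.007, 0.45] [-0.001, -0.002, -0.002] rows 3.2
```

View pics/w11.png

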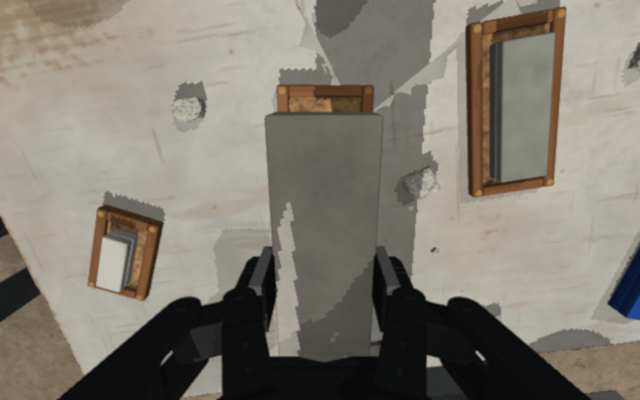

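The large stone is held over its holder, whose far rim shows at (325,95). I'll check the holder centre from that far rim.

Run:
```python
from m import *
D=np.load("/tmp/wrist.npz");i=D["i"].astype(int);P=D["P"];s=env.observe();T=(P-s["position"])@s["tool_rot"]
m=np.zeros(P.shape[:2],bool);m[75:115,265:390]=1
for nm,w in(("rim",(P[...,2]>.0105)&(P[...,2]<.0145)),):
    q=T[m&w]; print(nm,len(q),np.percentile(q[:,0],[2,98]).round(4),np.percentile(q[:,1],[2,98]).round(4))
```

```text
rim 1465 [0.0692 0.0898] [-0.0397  0.0418]
```

>>> step_arm --targets '[[[-0.007,0.003,0.1],[0,0,0]],[[-0.007,0.003,0.2],[0,0,0]],[[-0.007,0.003,0.3],[0,0,0]],[[-0.007,0.003,0.36],[0,0,0]],[[-0.007,0.003,0.4],[0,0,0]],[[-0.007,0.003,0.42],[0,0,0]],[[-0.007,0.003,0.435],[0,0,0]],[[-0.007,0.003,0.445],[0,0,0]],[[-0.007,0.003,0.452],[0,0,0]],[[-0.007,0.003,0.452],[0,0,0]]]'

```text
time_s: 27.2
position: [0.511, 0.191, 0.0161]
tool_rot: [[0.988, -0.156, 0.002], [-0.156, -0.988, -0.0], [0.002, -0.0, -1.0]]
ft_force: [-3.3, -1.8, 7.2]
grip_width: 0.046
gripper_force: 90.2
```

Contact. Releasing, lifting, then backing off to look.

>>> step_arm --targets '[[[0,0,0],[0,0,0]],[[0,0,0],[0,0,0]],[[0,0,0],[0,0,0]],[[0,0,0],[0,0,0]],[[0,0,-0.1],[0,0,0]],[[0,0,-0.3],[0,0,0]],[[0,0,-0.5],[0,0,0]],[[0,0,-0.75],[0,0,0]],[[0,0,-0.9],[0,0,0]],[[0,0,-0.9],[0,0,0]]]' --jaw 66

```text
time_s: 28.03
position: [0.5099, 0.1911, 0.2548]
tool_rot: [[0.988, -0.156, 0.001], [-0.156, -0.988, 0.0], [0.001, -0.0, -1.0]]
ft_force: [1.6, 0.5, -0.7]
grip_width: 0.0661
gripper_force: 0.0
```

>>> step_arm --targets '[[[-0.3,0,-0.2],[0,0,0]],[[-0.3,0,-0.2],[0,0,0]],[[-0.3,0,-0.2],[0,0,0]],[[-0.3,0,-0.2],[0,0,0]],[[-0.3,0,-0.2],[0,0,0]],[[-0.3,0,-0.2],[0,0,0]],[[-0.3,0,-0.2],[0,0,0]],[[-0.3,0,-0.2],[0,0,0]],[[-0.3,0,-0.2],[0,0,0]]]'

```text
time_s: 28.78
position: [0.422, 0.205, 0.3116]
tool_rot: [[0.988, -0.157, -0.002], [-0.157, -0.988, -0.0], [-0.002, 0.001, -1.0]]
ft_force: [0.2, -0.4, -0.2]
grip_width: 0.0662
gripper_force: 0.0
```

```bash
python3 w.py w12;python3 - <<'E'
from m import *
comps("wrist",.0265,.036)
E
```

```text
wrist [449.  50.] 1805 [536.6  15.2] [ 74.4 113.1] 0.2 z 12.7
wrist [610.  28.] 967 [ 530.7 -190.8] [49.6 65.1] 81.1 z 12.8
wrist [302.  88.] 1687 [511.2 196.1] [ 71.6 185.3] 171.3 z 12.5
wrist [348.  65.] 1187 [510.9 156.7] [ 16.4 171.3] 171.7 z 11.6
wrist [181. 141.] 1368 [471.4 406.5] [58.2 92.6] 151.8 z 12.5
wrist [459.  38.] 2548 [542.  16.] [40.7 89.7] 0.9 z 30.0
wrist [629.  14.] 527 [ 536.8 -190.6] [28.1 30.1] 81.3 z 28.2
wrist [323.  83.] 4573 [511.  191.1] [ 48.  148.2] 171.1 z 32.0
wrist [172. 144.] 708 [471.2 408. ] [24.3 58. ] 152.0 z 27.9
wrist [ 63. 192.] 164 [429.6 582. ] [ 5.  39.5] 1.3 z 31.2
```

View pics/w12.png

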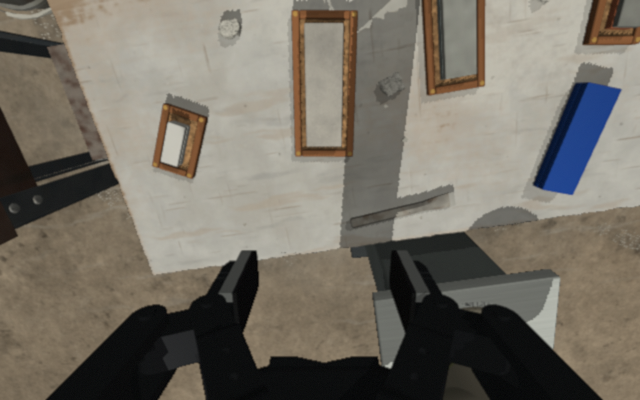

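All the stones lie flat and centred. Slip is at (180,142), large at (323,83), medium at (459,38), and the corner of small is at (629,14). Tops are at 28, 32, 30 and 28 mm, as they should be. The medium stone's centre along its length checks out from the earlier view, and the arm is clear.

```bash
python3 -c "
from h import *
print(close_job())"
```

```text
the job is handed in; nothing more can be done
None
```

The job is handed in: before hand-in, all four stones measured flat and centred in their own holders, with the arm clear, after about 29 s of the 115 s allowed; the judge's verdict was not shown.

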